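# Hook a dropped shaft collar out from under a drive guard

## Task

A steel shaft collar has dropped under the fixed yellow wire guard, where a hand must not go. Reach the hooked rod in through the guard's open end, draw the collar out with the hook until it is clear of the guard, then lay the rod down on the bench outside the guard. Pick up the collar and set it down gently in the white dish (do not drop it in), without moving the dish much or disturbing the flask.

Things in the scene. Friction and masses are not known exactly. Their poses are not given: they have to be found in the camera images.
- guard: Fixed yellow wire guard, a tunnel 152 mm wide (x), 240 long (y), top at 70; origin on the bench, mid-width, +z up. Open at y = +100 mm, facing +y (robot's left), no sill; inside 134 wide, 60 high. Closed at y = -140; a dark housing 30 mm high (pulleys on it up to 48) fills y -133 to -87. Wires 25 mm apart; 4 mm feet out to x = +/-100. At the start the collar lies inside at y -20 to +30
- opening (a point): Middle of the guard's open end, at bench level; axes as the guard's
- hook_rod: Hooked rod, 220 g, lying flat. Origin under the blue handle at the grip and balance point, +z up. Handle 115 mm long (x -69 to +46), 22 wide (y), 30 high, flat sides. Steel rod, 6 mm thick, axis 9.5 mm above the underside, runs along +x to x = 280, then bends level to +y: a cross arm to y = 56 and a lip slanting back to (268, 64). Hook pocket, on the arm's handle side, 50 mm wide
- hook_tip (a point): Middle of the hook's cross arm, on its axis: local (280, 30, 9.5) mm of hook_rod; axes as hook_rod's
- collar: Plain steel shaft collar: ring 36 mm outside, bore 14 mm, 16 mm high, about 100 g, lying flat. Origin at the centre of its underside, +z up along its axis
- dish: White porcelain dish, loose, about 200 g: 106 mm across, 27 mm high; flat floor 3 mm thick and about 68 mm across, sloping sides. Origin at the centre of its underside, +z up
- flask: Conical glass flask with a pink filling, standing in front of the guard near its closed end, 100 mm across, 146 mm high; origin at the centre of its underside. To be left alone
Not all that is in view belongs to the job. Of the things shaped like the collar, the steel one is meant.

How it is judged:
On the way, in this order (a step that is already met when the one before it is completed fails the run):
1. the hook has reached in under the guard, past its open end (y of hook_tip in the frame of guard below 0.06 m and x of hook_tip in the frame of guard between -0.07 and 0.07 m and z of hook_tip in the frame of guard below 0.062 m), for 0.1 s.
2. the collar lies on the bench, clear of the guard's open end (y of collar in the frame of guard above 0.125 m and height (world z) of collar below 0.01 m), for 0.1 s.
At the end, for the whole second after the job is handed in: The collar rests in the white dish (its centre within 35 mm of the dish's centre and its underside less than 20 mm above the dish's underside), the dish stands level on the bench, and the hooked rod lies at rest on the bench with its hook outside the guard (horizontal distance between collar and dish below 0.035 m and z of collar in the frame of dish between 0 and 0.02 m and angle between dish's own z axis and vertical below 0.1 rad and linear speed of each of collar, hook_rod below 0.03 m/s and height (world z) of dish below 0.01 m and height (world z) of hook_rod between -0.02 and 0.02 m and height (world z) of hook_tip between -0.005 and 0.035 m and (y of hook_tip in the frame of guard above 0.1 m or x of hook_tip in the frame of guard below -0.08 m or x of hook_tip in the frame of guard above 0.08 m)); the robot touches nothing.
It fails at once if gripper or arm touches the collar while it is still under the guard (y of collar in the frame of guard below 0.1 m and contact force between any of the fingers, the arm and collar above 0.3 N and x of collar in the frame of guard between -0.07 and 0.07 m and height (world z) of collar below 0.06 m).
It fails at once if the collar is dropped into the dish from more than about 25 mm (horizontal distance between collar and dish below 0.06 m and linear speed of collar above 0.7 m/s and contact force between the fingers and collar below 0.05 N).
It fails at once if the dish is moved more than 50 mm (distance of dish from where it was at the start of the episode above 0.05 m).
It fails at once if the flask is moved more than 40 mm or tipped (distance of flask from where it was at the start of the episode above 0.04 m or angle between flask's own z axis and vertical above 0.35 rad).
It also fails if it takes over 72 s, if anything falls off the work surface, if the arm or the gripper's body presses on something with over 40 N, if the wrist force passes 120 N, or if a joint passes its speed limit or range.

## Robot

A 6-joint arm with a two-finger parallel gripper is mounted at the origin on a cart in front of the work surface, level with it; the furniture and walls round the work are solid. World frame = base frame: x ahead of the robot, y to its left, z up, the work surface at z = 0. Lengths are in m, angles in rad, forces in N, time in s.
With the tool pointing down it reaches from about 0.25 to 0.775 m from the base axis. Payload 4 kg.
Tool frame: the origin (TCP) lies at the very end of the fingers, on their centre line; the grasp point (between the pads) lies 19 mm behind it; z points along the fingers, y is the direction in which the jaws open and shut (so a half turn about z gives the same grasp; the last joint's range is limited). The gripper opens to 94 mm and grips with 3 to 60 N. Pads are 16 mm wide; open, the fingers measure 119 mm over their backs; the gripper's body (75 mm by 177 mm) begins 78 mm behind the grasp point.
Start: joints at [1.002, 0.087, 1.371, -0, 1.684, -0.103], TCP at [0.247, 0.491, 0.206] pointing down, gripper open.
Joint ranges: [-3.1, 3.1], [-0.76, 2.03], [0.27, 2.55], [-1.08, 4.22], [0.17, 2.65], [-2.57, 2.57]. Speed limits (rad/s): [2.79, 2.79, 3.14, 3.14, 3.14, 3.14].

## Interface

Orientations are given as [roll, pitch, yaw] about the fixed x, y, z axes, in that order (R = Rz(yaw) Ry(pitch) Rx(roll)).
In Python, from bench import robot, cams, models gives the robot as it stands.
- The arm moves only by the tool step_arm, never from a script. Its argument "series" is a list of rows, each a list of 5 numbers: the gripper command: -1 is shut, 1 is fully open, values between are in proportion, then the shift along the tool's x, y, z in mm, then the turn about the tool's z in degrees. A call has 1 to 20 rows; each row is the pose to reach, as a shift and turn from the pose commanded when the call began, along the tool's axes at that moment; what a row does not reach only later rows make up. A row lasts 1/8 s, in which the tool goes at most 62.5 mm and 10.7 degrees, less where a joint would pass 70% of its speed; a pose out of reach is approached as far as the arm can. A call with a gripper value outside its range is refused whole. The fingers move at their own pace and stop on an object; the grip force is fixed at half the most. Time passes only in rows, so rows that repeat a pose let the fingers close. It gives the time, the measured TCP pose, the force and the opening at its end, in the units of the state.
- robot.get_obs(): the state, without advancing time (a new reading comes with each control period).
- cams.snapshot(name): name is "scene" or "side" or "wrist"; returns a dict with "pixels" (480x640x3 uint8, red, green, blue), "fov_y" (degrees; the focal length in pixels is half the picture's height over the tangent of half this angle, whatever the lens; pixels are square), "cx", "cy" (the principal point, pixels), "R" (3x3) and "t" (3): a world point X has camera coordinates R X + t. Camera axes: x right, y down, z forward; pixel columns grow to the right and rows downward; lengths in m; the calibration is good to about 2 mm. The wrist camera is an equidistant fisheye: a pixel r from the principal point sees the ray r / f radians off the axis. A picture is of the moment at which its call begins. There is no depth.
- robot.close_job(): hands the job in, once; it reports no verdict.
Trained networks look in a picture, given as the dict that the camera call returned (one of the last four; its "shot" number tells which), for a name from the list of things; names that differ only in an ending like _2 or _b are one class to them, and where a whole thing is asked for, a point or a joint stands for the part that bears it (a point fixed in the world has none). Each returns a list of dicts, best first, with "p" (0 to 1); they miss things now and then, are a little off and sometimes report something else, mostly with a low value. They report only what shows in the picture. A call takes as long as a camera call. They do not tell look-alikes from the thing itself.
- models.find_in(picture, label): "position" ([x, y, z] in m, in world coordinates, good to about 4 mm: the middle of the surface that is visible of it).
- models.pinpoint(picture, label): "position" ([x, y, z] in m, in world coordinates, good to about 4 mm: a listed point, or the origin of a listed thing).
The state is a dict: "time": time; "joint_positions": joint angles; "qvel": joint speeds; "joint_torque": joint torques, N m; "tool_pos": TCP position; "ee_rot": TCP orientation; "wrist_force": force on the tool from outside, world axes, zero at the start; "wrist_torque": the same for the moment, N m; "width": finger opening in m.
Only numpy, scipy, OpenCV 4.12 (cv2) and the standard library are available. Lean on these libraries where they do the work, as an engineer would, in place of code of your own. Each camera call takes 0.05 s, during which the arm holds its last target. There are 200 camera calls.

## Working session

There is one attempt and no reset: what is moved stays moved. The work goes in short steps, Python scripts to look and compute and a tool call to move; the robot and the scene stay as the last step left them, time stands still between calls to the robot, and variables do not carry over. Pictures are saved under pics/ and viewed, about 8 in all and at most 12, crops included, and the job is handed in when it is done.

Besides the shell and the picture viewer there is one more tool, called after "Request:" as name(argument=value, ...), one argument or row to a line, values as JSON. step_arm: Moves the arm, as the interface text tells. Its arguments: {"type":"object","properties":{"series":{"type":"array","items":{"type":"array","items":{"type":"number"}}}},"required":["series"]}

```bash
mkdir -p pics; ls
cat > h.py <<'E'
import numpy as np, cv2
from bench import robot, cams, models
def ray(s,u,v):
    f=240/np.tan(np.radians(s['fov_y']/2)); a=np.array([(u-s['cx'])/f,(v-s['cy'])/f])
    R=np.array(s['R']);t=np.array(s['t'])
    return -R.T@t, R.T@np.array([a[0],a[1],1.])
def onz(s,u,v,z):
    o,d=ray(s,u,v); return o+d*(z-o[2])/d[2]
def proj(s,X):
    f=240/np.tan(np.radians(s['fov_y']/2)); c=np.array(s['R'])@np.array(X)+np.array(s['t'])
    return s['cx']+f*c[0]/c[2], s['cy']+f*c[1]/c[2]
def save(s,n): cv2.imwrite('pics/'+n,s['pixels'][:,:,::-1])
E
python3 - <<'E'
from h import *
np.set_printoptions(precision=4,suppress=True)
for n in ['scene','side']:
    s=cams.snapshot(n); save(s,n+'1.png')
    print(n,s['fov_y'],s['cx'],s['cy'],-np.array(s['R']).T@s['t'])
    for l in ['guard','opening','hook_rod','hook_tip','collar','dish','flask']:
        for fn in (models.pinpoint,models.find_in):
            print(fn.__name__,l,[(np.round(d['position'],4).tolist(),round(d['p'],2),[int(x) for x in proj(s,d['position'])]) for d in fn(s,l)][:4])
o=robot.get_obs();print(o)
E
```

```text
pics
scene 47.1669835762932 316.6820358796287 238.93632339382063 [ 0.2045 -0.7708  0.9739]
call guard [([0.6213, -0.2049, -0.0007], 0.63, [357, 299])]
call guard [([0.6184, -0.2741, 0.052], 0.97, [375, 310])]
call opening []
call opening [([0.6158, -0.2757, 0.052], 0.98, [375, 311])]
call hook_rod [([0.5576, 0.2783, 0.0], 0.86, [244, 174]), ([0.6363, 0.0066, 0.0106], 0.21, [318, 229])]
call hook_rod [([0.5634, 0.2445, 0.0166], 0.66, [251, 176])]
call hook_tip [([0.6363, 0.009, 0.0104], 0.83, [318, 229])]
call hook_tip [([0.5671, 0.2429, 0.0182], 0.95, [252, 176])]
call collar [([0.8045, -0.1755, -0.0017], 0.77, [419, 261]), ([0.7463, -0.2247, -0.003], 0.75, [410, 286]), ([0.6497, -0.2064, -0.0008], 0.53, [369, 295]), ([0.499, -0.2246, 0.0037], 0.53, [311, 327])]
call collar [([0.7454, -0.2282, 0.018], 0.78, [412, 281]), ([0.8024, -0.1769, 0.0153], 0.78, [420, 257]), ([0.4977, -0.2282, 0.0195], 0.76, [312, 324]), ([0.6409, -0.213, 0.0175], 0.69, [368, 294])]
call dish [([0.4448, -0.1162, -0.0047], 0.65, [266, 301])]
call dish [([0.4455, -0.1059, 0.0114], 0.75, [264, 293])]
call flask 
[... 1035 characters left out ...]
, 213]), ([0.6378, 0.011, 0.0108], 0.32, [317, 244])]
call dish [([0.4456, -0.1306, 0.0079], 0.96, [387, 210])]
call flask [([0.4552, -0.3525, -0.0023], 0.84, [386, 155]), ([0.6484, -0.2097, -0.0027], 0.33, [320, 186])]
call flask []
{'time': 1.5, 'joint_positions': array([ 1.0019,  0.0872,  1.3707, -0.    ,  1.6836, -0.1031]), 'qvel': array([0.0009, 0.0004, 0.0014, 0.0004, 0.001 , 0.0005]), 'joint_torque': array([ -0.0003, -34.0034, -30.2589,   0.0717,   0.0236,   0.    ]), 'tool_pos': array([0.247 , 0.4914, 0.2055]), 'ee_rot': array([3.1415, 0.    , 2.6758]), 'wrist_force': array([-0.4043, -0.0337, -0.5157]), 'wrist_torque': array([-0.0163,  0.0556,  0.0335]), 'width': 0.09335334861067575}
```

Run:
```python
import cv2
a=cv2.imread('pics/scene1.png'); b=cv2.imread('pics/side1.png')
cv2.imwrite('pics/c1.png',cv2.resize(a[220:350,270:440],None,fx=4.5,fy=4.5,interpolation=cv2.INTER_CUBIC))
cv2.imwrite('pics/c2.png',cv2.resize(b[130:390,250:440],None,fx=2.3,fy=2.3,interpolation=cv2.INTER_CUBIC))
```

```text
(no output)
```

View pics/scene1.png

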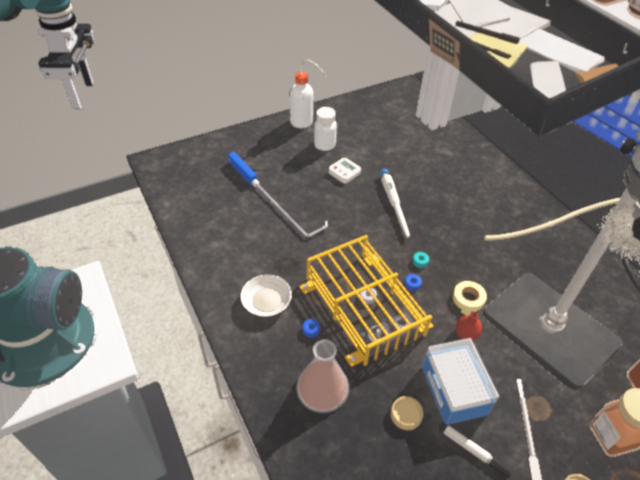

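View pics/c1.png

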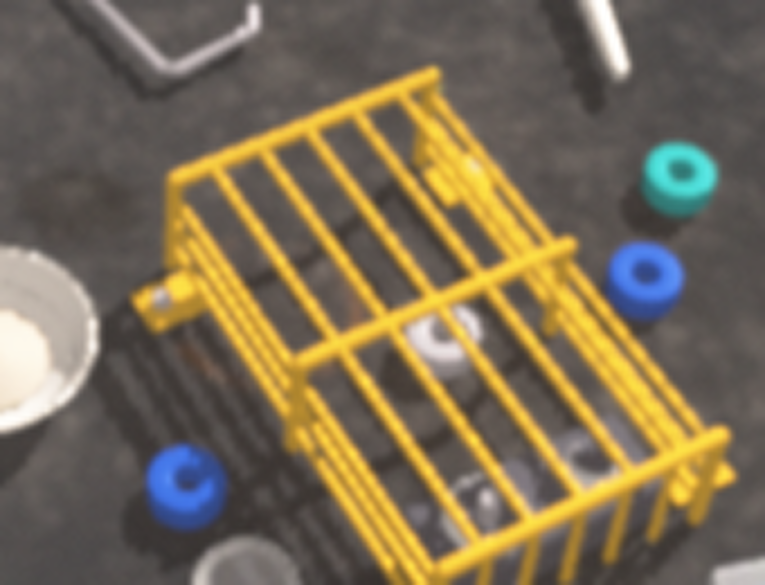

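View pics/c2.png

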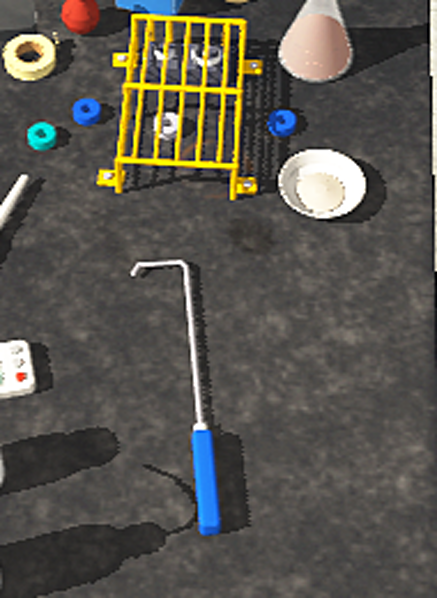

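The steel collar is the grey ring under the guard at scene (369,294). The blue rings at (311,327) and (412,283) and the teal one at (420,259) lie outside the guard, so they are lookalikes. The rod's hook at (318,229) points toward the guard, and its cross arm goes to +x. Next I'll refine the axes.

```bash
cat >> h.py <<'E'
def tool(o,dx,dy):  # world shift -> tool shift mm
    y=o['ee_rot'][2]; c,s=np.cos(y),np.sin(y); return 1000*(c*dx+s*dy),1000*(s*dx-c*dy)
E
python3 - <<'E'
from h import *
np.set_printoptions(precision=4,suppress=True)
s=cams.snapshot('side'); c=lambda x,y,z:onz(s,250+x/2.3,130+y/2.3,z)
print('feet',[c(*p,.004) for p in [(107,177),(245,184),(121,60),(253,66)]])
print('top corners',[c(*p,.068) for p in [(120,161),(238,165),(133,17),(245,20)]])
print('rod corner',c(185,263,.0095),'rod near handle',c(201,424,.0095),'handle top far end mid',c(209,530,.03),'near',c(202,432,.03),'lip',c(134,273,.0095))
print('collar top',c(168,124,.016))
s2=cams.snapshot('scene'); d=lambda x,y,z:onz(s2,270+x/4.5,220+y/4.5,z)
print('collar scene',d(445,332,.016)); print('rod corner',d(170,72,.0095))
print('feet',[d(*p,.004) for p in [(165,297),(690,487)]],'top',[d(*p,.068) for p in [(180,177),(430,75),(725,435),(440,572)]])
E
```

```text
feet [array([ 0.7111, -0.1206,  0.004 ]), array([ 0.5362, -0.1255,  0.004 ]), array([ 0.7148, -0.3189,  0.004 ]), array([ 0.537 , -0.3244,  0.004 ])]
top corners [array([ 0.6905, -0.0983,  0.068 ]), array([ 0.5467, -0.1052,  0.068 ]), array([ 0.6995, -0.3385,  0.068 ]), array([ 0.5522, -0.3465,  0.068 ])]
rod corner [0.6016 0.0047 0.0095] rod near handle [0.5659 0.2193 0.0095] handle top far end mid [0.5477 0.3533 0.03  ] near [0.5637 0.2395 0.03  ] lip [0.6616 0.0247 0.0095]
collar top [ 0.641  -0.2041  0.016 ]
collar scene [ 0.6434 -0.2115  0.016 ]
rod corner [0.6043 0.0015 0.0095]
feet [array([ 0.5375, -0.1249,  0.004 ]), array([ 0.7044, -0.3309,  0.004 ])] top [array([ 0.5539, -0.1074,  0.068 ]), array([ 0.694 , -0.1045,  0.068 ]), array([ 0.7006, -0.3448,  0.068 ]), array([ 0.5536, -0.347 ,  0.068 ])]
```

Request:
step_arm(
  series=[
    [1, -62, -8, 0, 10],
    [1, -124, -16, 20, 20],
    [1, -186, -24, 40, 30],
    [1, -248, -32, 60, 40],
    [1, -310, -40, 80, 50],
    [1, -373.5, -48.5, 100, 54.3],
    [1, -373.5, -48.5, 125, 54.3],
    [1, -373.5, -48.5, 125, 54.3],
  ],
)

```text
time: 2.6
tool_pos: [0.5578, 0.2784, 0.0769]
ee_rot: [-3.135, 0.001, 1.726]
wrist_force: [-0.2, 0.6, 0.4]
width: 0.0942
```

Run:
```python
from h import *
o=robot.get_obs();print(o['time'],o['tool_pos'],o['ee_rot'],o['joint_positions'])
s=cams.snapshot('wrist');save(s,'w1.png')
```

```text
2.6 [0.55783461 0.27841484 0.07693998] [-3.13469250e+00  1.37947380e-03  1.72555389e+00] [3.71938018e-01 3.09806905e-01 1.36625643e+00 1.40454399e-04
 1.47256462e+00 2.17170951e-01]
```

View pics/w1.png

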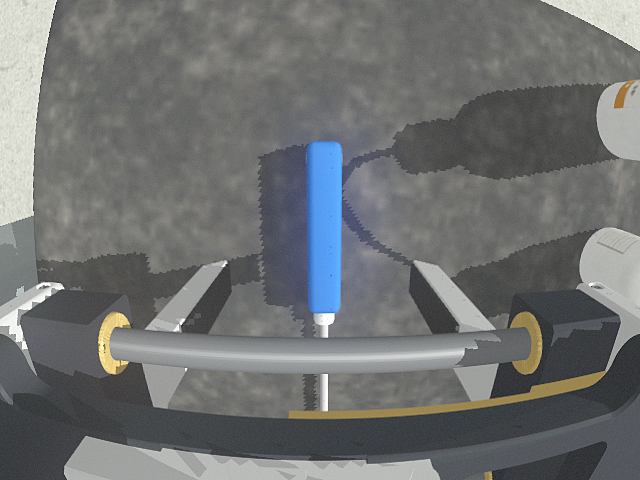

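The handle is centred between the fingers at (324,230) and parallel to them. I'll descend and grip.

Request:
step_arm(
  series=[
    [1, 0, 0, 40, 0],
    [1, 0, 0, 70, 0],
    [1, 0, 0, 75, 0],
    [1, 0, 0, 75, 0],
    [-1, 0, 0, 75, 0],
    [-1, 0, 0, 75, 0],
    [-1, 0, 0, 75, 0],
    [-1, 0, 0, 75, 0],
    [-1, 0, 0, 75, 0],
    [-1, 0, 0, 75, 0],
    [-1, 0, 0, 60, 0],
    [-1, 0, 0, 50, 0],
    [-1, 0, 0, 50, 0],
  ],
)

```text
time: 4.28
tool_pos: [0.5599, 0.2807, 0.0321]
ee_rot: [3.139, -0.001, 1.728]
wrist_force: [-0.3, -0.6, -2.7]
width: 0.021
```

Run:
```python
from h import *
np.set_printoptions(precision=4,suppress=True)
o=robot.get_obs();print(o['time'],o['tool_pos'],o['ee_rot'],o['wrist_force'],o['wrist_torque'])
for n in ['side','scene']:
    s=cams.snapshot(n);save(s,n+'2.png')
    for l in ['hook_rod','hook_tip']: print(n,l,[(d['position'],d['p']) for d in models.pinpoint(s,l)][:2])
```

```text
4.275 [0.5599 0.2807 0.0321] [ 3.1388 -0.0007  1.7281] [-0.3115 -0.6295 -2.7191] [-0.0467  0.0493 -0.0246]
side hook_rod [([0.5583, 0.2811, 0.0049], 0.74)]
side hook_tip [([0.6367, 0.0119, 0.0126], 0.77)]
scene hook_rod [([0.5605, 0.2808, 0.0045], 0.76)]
scene hook_tip [([0.6388, 0.0072, 0.0123], 0.66)]
```

Run:
```python
import cv2,numpy as np
a=cv2.imread('pics/scene2.png')[130:260,200:360]; b=cv2.imread('pics/side2.png')[230:360,270:400]; a0=cv2.imread('pics/scene1.png')[130:260,200:360]
cv2.imwrite('pics/c3.png',np.hstack([cv2.resize(x,None,fx=3.,fy=3.,interpolation=cv2.INTER_CUBIC)[:, :390 if x is b else 400] for x in (a,b)]))
```

```text
(no output)
```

View pics/c3.png

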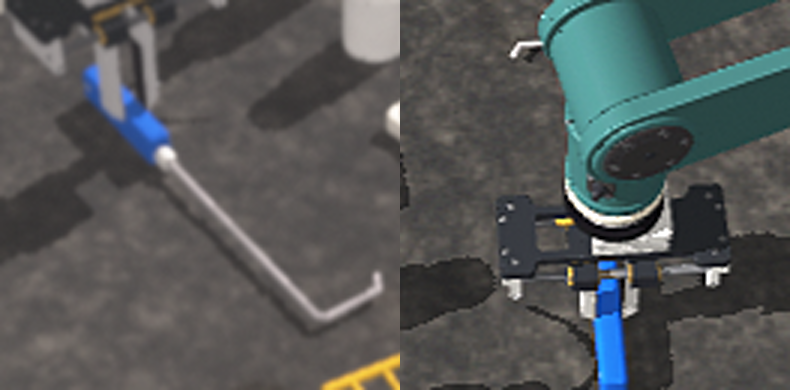

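Run:
```python
from h import *
s=cams.snapshot('scene')
yaw=np.radians(-81)
for h,p in [(0,0),(.025,0),(.025,4),(.025,5.1)]:
    P=np.radians(p)
    def W(x,y,z):
        x,z=x*np.cos(P)+z*np.sin(P),-x*np.sin(P)+z*np.cos(P)
        return [.560+x*np.cos(yaw)-y*np.sin(yaw),.2805+x*np.sin(yaw)+y*np.cos(yaw),h+z]
    print(h,p,[np.round(proj(s,W(*q)),1) for q in [(.28,0,.0095),(.268,.064,.0095),(.05,0,.0095),(-.069,0,.03),(.046,0,.03)]])
b=s['pixels'].astype(int); m=(b[...,2]>140)&(b[...,0]<70); ys,xs=np.where(m[130:200,200:280]); print(xs.min()+200,xs.max()+200,ys.min()+130,ys.max()+130)
b=cv2.imread('pics/scene1.png').astype(int); m=(b[...,0]>140)&(b[...,2]<70); ys,xs=np.where(m[130:200,200:280]); print(xs.min()+200,xs.max()+200,ys.min()+130,ys.max()+130)
```

```text
0 0 [array([307.1, 235.4]), array([325.6, 221. ]), array([255. , 181.6]), array([230.6, 151.3]), array([253.6, 174.8])]
0.025 0 [array([307.2, 228.2]), array([325.9, 213.8]), array([254.3, 174.4]), array([229.6, 143.9]), array([252.9, 167.4])]
0.025 4 [array([307.1, 233.8]), array([325.7, 219.2]), array([254.5, 175.5]), array([229.9, 142.9]), array([253.5, 168.8])]
0.025 5.1 [array([307. , 235.3]), array([325.6, 220.6]), array([254.6, 175.8]), array([230. , 142.6]), array([253.6, 169.2])]
228 255 153 182
228 256 154 182
```

The handle barely rose. I started lifting before the fingers had finished closing, so they hold only its top edge. I'll set it down, regrip deeper and allow a longer close.

Request:
step_arm(
  series=[
    [-1, 0, 0, 3, 0],
    [-1, 0, 0, 5, 0],
    [-0.2, 0, 0, 5, 0],
    [-0.2, 0, 0, 5, 0],
    [-0.2, 0, 0, 5, 0],
    [-0.2, 0, 0, 15, 0],
    [-0.2, 0, 0, 25, 0],
    [-0.2, 0, 0, 25, 0],
    [-1, 0, 0, 25, 0],
    [-1, 0, 0, 25, 0],
    [-1, 0, 0, 25, 0],
    [-1, 0, 0, 25, 0],
    [-1, 0, 0, 25, 0],
    [-1, 0, 0, 25, 0],
    [-1, 0, 0, 25, 0],
    [-1, 0, 0, 25, 0],
  ],
)

```text
time: 6.62
tool_pos: [0.5593, 0.2805, 0.0059]
ee_rot: [3.141, -0.0, 1.728]
wrist_force: [1.0, 0.6, 2.1]
width: 0.0215
```

Request:
step_arm(
  series=[
    [-1, 0, 0, -10, 0],
    [-1, 0, 0, -25, 0],
    [-1, 0, 0, -25, 0],
    [-1, 0, 0, -25, 0],
  ],
)

```text
time: 7.12
tool_pos: [0.5589, 0.2803, 0.0306]
ee_rot: [3.142, -0.0, 1.728]
wrist_force: [-1.6, 0.4, -2.3]
width: 0.0218
```

```bash
cat > rod.py <<'E'
from h import *
o=robot.get_obs();print(o['time'],o['tool_pos'],o['ee_rot'],o['wrist_force'])
s=cams.snapshot('scene')
for l in ['hook_rod','hook_tip','collar']: print(l,[(np.round(d['position'],4),round(d['p'],2)) for d in models.pinpoint(s,l)][:5])
b=s['pixels'].astype(int); m=(b[...,2]>140)&(b[...,0]<70); ys,xs=np.where(m[130:200,200:280]); print(xs.min()+200,xs.max()+200,ys.min()+130,ys.max()+130)
save(s,'s%d.png'%(o['time']*100))
E
python3 rod.py
```

```text
7.125 [0.55889047 0.28033085 0.03060467] [ 3.14152772e+00 -9.62380329e-05  1.72807422e+00] [-1.57470056  0.39454997 -2.28535773]
hook_rod [(array([0.5602, 0.2762, 0.0237]), 0.76)]
hook_tip [(array([0.6361, 0.0088, 0.0336]), 0.66)]
collar [(array([ 7.466e-01, -2.226e-01,  1.000e-04]), 0.6), (array([ 0.4999, -0.2252,  0.004 ]), 0.57), (array([ 8.042e-01, -1.737e-01, -4.000e-04]), 0.51), (array([ 0.6486, -0.2039, -0.003 ]), 0.47)]
227 255 147 175
```

Request:
step_arm(
  series=[
    [-1, -33, 16, 0, 4],
    [-1, -66, 32, 0, 7.5],
    [-1, -66, 32, 0, 7.5],
    [-1, -66, 32, 0, 7.5],
    [-1, -96, 28, 0, 7.5],
    [-1, -126, 24, 0, 7.5],
    [-1, -156, 20, 0, 7.5],
    [-1, -186, 16, 0, 7.5],
    [-1, -216, 12, 0, 7.5],
    [-1, -236, 9.5, 0, 7.5],
    [-1, -248.5, 8, 0, 7.5],
    [-1, -248.5, 8, 0, 7.5],
    [-1, -248.5, 8, 0, 7.5],
  ],
)

```text
time: 8.95
tool_pos: [0.6058, 0.0371, 0.0304]
ee_rot: [-3.142, -0.001, 1.598]
wrist_force: [0.7, 0.3, -1.5]
width: 0.0219
```

Run:
```python
from h import *
o=robot.get_obs();print(o['time'],o['tool_pos'],o['ee_rot'],o['wrist_force'])
im=[]
for n in ['scene','side']:
    s=cams.snapshot(n)
    for l in ['hook_tip','collar']: print(n,l,[(np.round(d['position'],4),round(d['p'],2)) for d in models.pinpoint(s,l)][:5])
    x,y=map(int,proj(s,[.64,-.18,.03])); im.append(cv2.resize(s['pixels'][y-70:y+60,x-65:x+65,::-1],(400,400),interpolation=cv2.INTER_CUBIC))
cv2.imwrite('pics/c4.png',np.hstack(im))
```

```text
8.95 [0.60576389 0.03709587 0.03044645] [-3.14156755e+00 -7.43291715e-04  1.59801223e+00] [ 0.7136836   0.34564043 -1.49602594]
scene hook_tip [(array([ 0.6485, -0.2426,  0.0363]), 0.62)]
scene collar [(array([ 0.4999, -0.2242,  0.0008]), 0.59), (array([ 7.489e-01, -2.270e-01, -3.000e-04]), 0.54), (array([ 8.030e-01, -1.756e-01,  5.000e-04]), 0.52), (array([ 0.6474, -0.2029, -0.0036]), 0.51)]
side hook_tip []
side collar [(array([ 0.7547, -0.2216, -0.0011]), 0.65), (array([ 0.8047, -0.1769, -0.0053]), 0.6), (array([ 0.4435, -0.1237, -0.0041]), 0.43)]
```

View pics/c4.png

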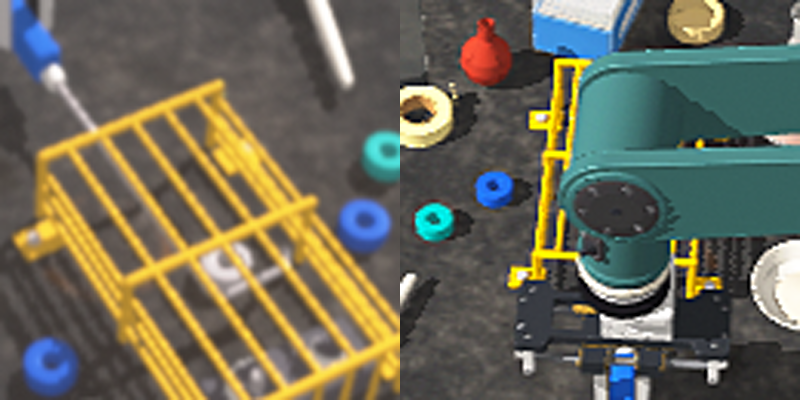

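The hook arm shows at crop (255,275), just behind the collar at (228,262). I'll go 4 mm deeper, lower, and draw slowly.

Request:
step_arm(
  series=[
    [-1, -4, 0, 0, 0],
    [-1, -4, 0, 8, 0],
    [-1, -4, 0, 16, 0],
    [-1, -4, 0, 23.5, 0],
    [-1, -4, 0, 23.5, 0],
    [-1, 0, 0, 23.5, 0],
    [-1, 5, 0, 23.5, 0],
    [-1, 10, 0, 23.5, 0],
    [-1, 16, 0, 23.5, 0],
    [-1, 23, 0, 23.5, 0],
    [-1, 31, 0, 23.5, 0],
    [-1, 39, 0, 23.5, 0],
    [-1, 47, 0, 23.5, 0],
    [-1, 55, 0, 23.5, 0],
    [-1, 63, 0, 23.5, 0],
    [-1, 71, 0, 23.5, 0],
    [-1, 78, 0, 23.5, 0],
    [-1, 83, 0, 23.5, 0],
    [-1, 85, 0, 23.5, 0],
    [-1, 85, 0, 23.5, 0],
  ],
)

```text
time: 11.75
tool_pos: [0.6035, 0.1214, 0.007]
ee_rot: [3.142, -0.0, 1.597]
wrist_force: [0.4, 0.6, -2.7]
width: 0.0217
```

Run:
```python
from h import *
o=robot.get_obs();print(o['time'],o['tool_pos'],o['ee_rot'],o['wrist_force'])
s=cams.snapshot('scene')
for l in ['hook_tip','collar']: print(l,[(np.round(d['position'],4),round(d['p'],2)) for d in models.pinpoint(s,l)][:5])
x,y=map(int,proj(s,[.64,-.15,.03])); cv2.imwrite('pics/c5.png',cv2.resize(s['pixels'][y-70:y+60,x-65:x+65,::-1],(500,500),interpolation=cv2.INTER_CUBIC))
```

```text
11.75 [0.60354277 0.12137091 0.00697748] [ 3.14155105e+00 -3.90192819e-04  1.59732793e+00] [ 0.37657364  0.5691364  -2.73615185]
hook_tip [(array([ 0.6423, -0.1588,  0.0111]), 0.56)]
collar [(array([ 0.4996, -0.2254,  0.0037]), 0.81), (array([ 7.497e-01, -2.251e-01, -5.000e-04]), 0.52), (array([ 0.646 , -0.1355, -0.0045]), 0.5)]
```

View pics/c5.png

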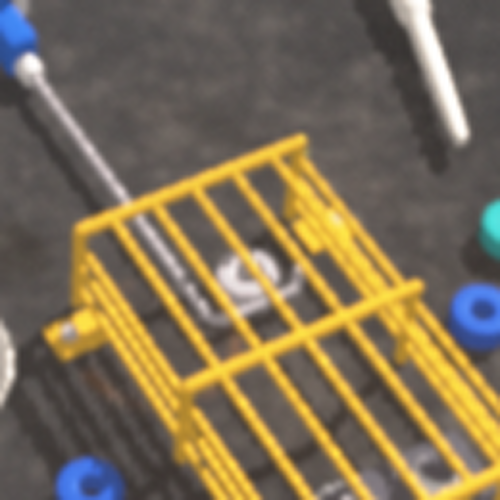

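The collar sits in the hook pocket at crop (247,272) and follows the hook. I'll keep drawing.

Request:
step_arm(
  series=[
    [-1, 3, 0, 0, 0],
    [-1, 8, 0, 0, 0],
    [-1, 15, 0, 0, 0],
    [-1, 23, 0, 0, 0],
    [-1, 31, 0, 0, 0],
    [-1, 39, 0, 0, 0],
    [-1, 47, 0, 0, 0],
    [-1, 55, 0, 0, 0],
    [-1, 63, 0, 0, 0],
    [-1, 71, 0, 0, 0],
    [-1, 79, 0, 0, 0],
    [-1, 87, 0, 0, 0],
    [-1, 95, 0, 0, 0],
    [-1, 101, 0, 0, 0],
    [-1, 105, 0, 0, 0],
    [-1, 106, 0, 0, 0],
    [-1, 106, 0, 0, 0],
  ],
)

```text
time: 14.02
tool_pos: [0.6007, 0.2272, 0.007]
ee_rot: [3.142, -0.0, 1.597]
wrist_force: [-0.6, 0.3, -1.5]
width: 0.0218
```

Run:
```python
from h import *
o=robot.get_obs();print(o['time'],o['tool_pos'],o['ee_rot'],o['wrist_force'])
for n in ['scene','side']:
    s=cams.snapshot(n)
    for l in ['hook_tip','collar','dish']: print(n,l,[(np.round(d['position'],4),round(d['p'],2)) for d in models.pinpoint(s,l)][:5])
```

```text
14.025 [0.60074367 0.22721074 0.00698258] [ 3.14158833e+00 -3.67586069e-04  1.59714010e+00] [-0.58329366  0.26169301 -1.49747192]
scene hook_tip [(array([ 0.6395, -0.0526,  0.0123]), 0.8)]
scene collar [(array([ 0.5002, -0.224 ,  0.0018]), 0.83), (array([ 0.804 , -0.1757, -0.0013]), 0.77), (array([ 0.7495, -0.2242, -0.001 ]), 0.72), (array([ 6.447e-01, -3.210e-02,  4.000e-04]), 0.6)]
scene dish [(array([ 0.4451, -0.1177, -0.0012]), 0.69)]
side hook_tip []
side collar [(array([ 0.8023, -0.1748, -0.0011]), 0.66), (array([ 0.4942, -0.2245, -0.0006]), 0.62), (array([ 7.502e-01, -2.231e-01, -7.000e-04]), 0.47)]
side dish [(array([ 4.470e-01, -1.211e-01, -4.000e-04]), 0.58)]
```

Request:
step_arm(
  series=[
    [-1, 0, 0, -14, 0],
    [-1, 0, 0, -28, 0],
    [-1, 0, 0, -28, 0],
    [-1, 30, -15, -28, 0],
    [-1, 60, -30, -28, 0],
    [-1, 90, -50, -28, 0],
    [-1, 110, -60, -28, 0],
    [-1, 110, -60, -28, 0],
    [-1, 110, -60, -14, 0],
    [-1, 110, -60, -4, 0],
    [-1, 110, -60, 0.5, 0],
    [-1, 110, -60, 1, 0],
    [-1, 110, -60, 1, 0],
    [0, 110, -60, 1, 0],
    [0, 110, -60, 1, 0],
    [0, 110, -60, 1, 0],
    [0, 110, -60, 1, 0],
    [0, 110, -60, -40, 0],
    [0, 110, -60, -100, 0],
    [0, 110, -60, -100, 0],
  ],
)

```text
time: 16.92
tool_pos: [0.5415, 0.3375, 0.1147]
ee_rot: [3.129, -0.006, 1.597]
wrist_force: [0.7, 0.6, 1.3]
width: 0.0465
```

Run:
```python
from h import *
o=robot.get_obs();print(o['time'],o['tool_pos'],o['ee_rot'],o['width'])
for n in ['scene','side']:
    s=cams.snapshot(n); save(s,n+'5.png')
    for l in ['hook_rod','hook_tip','collar','dish']: print(n,l,[(np.round(d['position'],4),round(d['p'],2)) for d in models.pinpoint(s,l)][:5])
```

```text
16.925 [0.54154687 0.33747165 0.1146977 ] [ 3.12902115 -0.00607306  1.59738326] 0.04654075052586306
scene hook_rod [(array([ 0.5339,  0.3316, -0.0012]), 0.57)]
scene hook_tip [(array([0.5776, 0.0553, 0.011 ]), 0.84)]
scene collar [(array([ 0.746 , -0.2265, -0.0014]), 0.79), (array([ 0.4997, -0.2269,  0.003 ]), 0.69), (array([ 0.8042, -0.1742,  0.004 ]), 0.68), (array([ 0.6456, -0.0326, -0.0018]), 0.67)]
scene dish [(array([ 0.4451, -0.1184, -0.0017]), 0.59)]
side hook_rod [(array([ 5.363e-01,  3.371e-01, -4.000e-04]), 0.87)]
side hook_tip []
side collar [(array([ 0.8048, -0.1766, -0.0037]), 0.68), (array([ 6.433e-01, -3.310e-02, -3.000e-04]), 0.6), (array([ 7.534e-01, -2.214e-01, -2.000e-04]), 0.57), (array([ 4.982e-01, -2.262e-01,  1.000e-04]), 0.48)]
side dish [(array([ 0.4419, -0.1217,  0.    ]), 0.73)]
```

View pics/scene5.png

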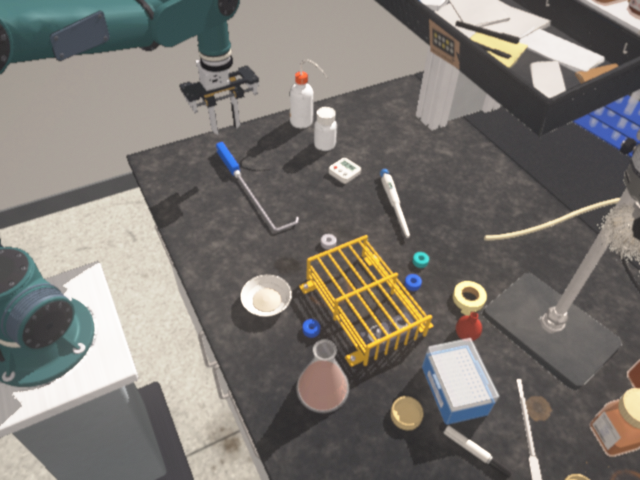

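The rod lies outside the guard and the steel collar is alone at (329,241). I'll move above the collar and check its position with the wrist camera.

Request:
step_arm(
  series=[
    [0.6, -60, 16, 0, 0],
    [0.6, -120, 32, 0, 0],
    [0.6, -180, 48, 0, 0],
    [0.6, -240, 64, 0, 0],
    [0.6, -300, 80, 0, 0],
    [0.6, -350, 92, 0, 0],
    [0.6, -371, 97, 20, 0],
    [0.6, -371, 97, 30, 0],
    [0.6, -371, 97, 30, 0],
    [0.6, -371, 97, 30, 0],
  ],
)

```text
time: 18.68
tool_pos: [0.6445, -0.0308, 0.0771]
ee_rot: [3.142, -0.001, 1.6]
wrist_force: [-0.3, 0.6, 0.8]
width: 0.0753
```

Run:
```python
from h import *
o=robot.get_obs();print(o['time'],o['tool_pos'],o['ee_rot'],o['width'])
s=cams.snapshot('wrist'); save(s,'w2.png')
print([(np.round(d['position'],4),round(d['p'],2)) for d in models.pinpoint(s,'collar')][:5])
```

```text
18.675 [ 0.64447969 -0.03077187  0.07709151] [ 3.14157450e+00 -5.42147524e-04  1.59970692e+00] 0.07525104881241151
[(array([ 6.407e-01, -3.330e-02, -4.000e-04]), 0.6)]
```

View pics/w2.png

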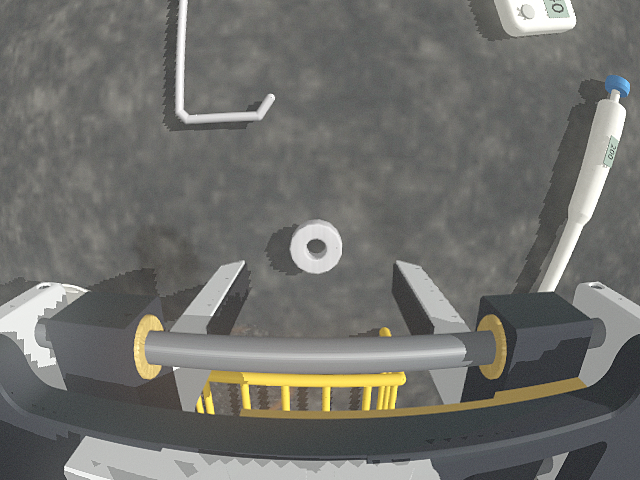

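The collar is centred between the fingers at (316,247). I'll grasp it.

Request:
step_arm(
  series=[
    [0.6, -2, -1, 40, 0],
    [0.6, -2, -1, 65, 0],
    [0.6, -2, -1, 74, 0],
    [0.6, -2, -1, 74, 0],
    [-1, -2, -1, 74, 0],
    [-1, -2, -1, 74, 0],
    [-1, -2, -1, 74, 0],
    [-1, -2, -1, 74, 0],
    [-1, -2, -1, 74, 0],
    [-1, -2, -1, 74, 0],
    [-1, -2, -1, 74, 0],
    [-1, -2, -1, 74, 0],
    [-1, -2, -1, 74, 0],
    [-1, -2, -1, 74, 0],
  ],
)

```text
time: 20.52
tool_pos: [0.6436, -0.0349, 0.0031]
ee_rot: [-3.141, -0.0, 1.597]
wrist_force: [-2.5, -1.0, 3.2]
width: 0.0341
```

Request:
step_arm(
  series=[
    [-1, 0, 0, -20, 0],
    [-1, 0, 0, -50, 0],
    [-1, 0, 0, -80, 0],
    [-1, 0, 0, -80, 0],
    [-1, 0, 0, -80, 0],
  ],
)

```text
time: 21.15
tool_pos: [0.6433, -0.0348, 0.0822]
ee_rot: [-3.141, -0.0, 1.597]
wrist_force: [-0.6, 0.9, -1.4]
width: 0.0341
```

Run:
```python
from h import *
o=robot.get_obs();print(o['time'],o['tool_pos'],o['ee_rot'],o['width'],o['wrist_force'])
for n in ['scene','side']:
    s=cams.snapshot(n)
    for l in ['hook_tip','collar','dish']: print(n,l,[(np.round(d['position'],4),round(d['p'],2)) for d in models.pinpoint(s,l)][:5])
    if n=='scene':
        b=cv2.cvtColor(s['pixels'],cv2.COLOR_RGB2GRAY)[270:325,235:300]; m=((b>150)*255).astype('uint8')
        c=max(cv2.findContours(m,0,2)[0],key=cv2.contourArea); (u,v),ax,an=cv2.fitEllipse(cv2.convexHull(c)); print('rim',u+235,v+270,ax,onz(s,u+235,v+270,.022))
```

```text
21.15 [ 0.64328857 -0.03475618  0.08217526] [-3.14073301e+00 -2.89308529e-04  1.59721201e+00] 0.034147888925194256 [-0.6130395   0.881039   -1.35303176]
scene hook_tip [(array([0.5797, 0.0571, 0.009 ]), 0.81)]
scene collar [(array([ 8.048e-01, -1.748e-01,  8.000e-04]), 0.77), (array([ 7.471e-01, -2.219e-01, -1.000e-04]), 0.57), (array([ 0.4988, -0.2257,  0.0043]), 0.55), (array([ 0.6436, -0.0293,  0.0776]), 0.47)]
scene dish [(array([ 0.4447, -0.1159, -0.0039]), 0.76)]
rim 265.7261161804199 295.1360168457031 (41.47911071777344, 49.38248062133789) [ 0.44279524 -0.11935128  0.022     ]
side hook_tip [(array([0.5745, 0.0577, 0.0083]), 0.6)]
side collar [(array([ 0.8035, -0.1776, -0.0012]), 0.67), (array([ 0.4996, -0.2261, -0.0011]), 0.47)]
side dish [(array([ 0.4455, -0.123 , -0.0013]), 0.77)]
```

Request:
step_arm(
  series=[
    [-1, -16, -40, 0, 0],
    [-1, -33, -80, 0, 0],
    [-1, -49, -120, 0, 0],
    [-1, -65, -160, 0, 0],
    [-1, -78, -190, 0, 0],
    [-1, -82, -201, 0, 0],
    [-1, -82, -201, 15, 0],
    [-1, -82, -201, 25, 0],
    [-1, -82, -201, 25, 0],
    [-1, -82, -201, 25, 0],
  ],
)

```text
time: 22.8
tool_pos: [0.4454, -0.1219, 0.0577]
ee_rot: [-3.141, -0.0, 1.598]
wrist_force: [-0.3, -0.0, -0.2]
width: 0.034
```

Run:
```python
from h import *
o=robot.get_obs();print(o['time'],o['tool_pos'],o['ee_rot'],o['width'],o['wrist_force'])
s=cams.snapshot('wrist'); 
for l in ('dish','collar'): print([(np.round(d['position'],4),round(d['p'],2)) for d in models.pinpoint(s,l)][:5])
a=s['pixels'][:,:,::-1]
s=cams.snapshot('scene'); 
for l in ('dish','collar'): print([(np.round(d['position'],4),round(d['p'],2)) for d in models.pinpoint(s,l)][:5])
cv2.imwrite('pics/c6.png',np.hstack([cv2.resize(a[150:450,120:520],(400,300)),cv2.resize(s['pixels'][225:345,190:350,::-1],(400,300),interpolation=cv2.INTER_CUBIC)]))
```

```text
22.8 [ 0.4453739  -0.12187194  0.05769679] [-3.14123238e+00 -3.46956867e-04  1.59788893e+00] 0.034000039273311036 [-0.33991835 -0.00351915 -0.23225293]
[(array([ 0.441 , -0.1186,  0.0015]), 0.57)]
[(array([ 0.4464, -0.1198,  0.0518]), 0.78), (array([ 0.4972, -0.2288,  0.0034]), 0.6)]
[(array([ 0.4446, -0.1172,  0.0014]), 0.63)]
[(array([ 0.4992, -0.224 ,  0.0028]), 0.77), (array([ 0.4551, -0.3493, -0.    ]), 0.61), (array([ 0.7501, -0.2261, -0.004 ]), 0.49), (array([ 0.4495, -0.1177,  0.0545]), 0.48), (array([ 8.057e-01, -1.774e-01, -2.000e-04]), 0.48)]
```

View pics/c6.png

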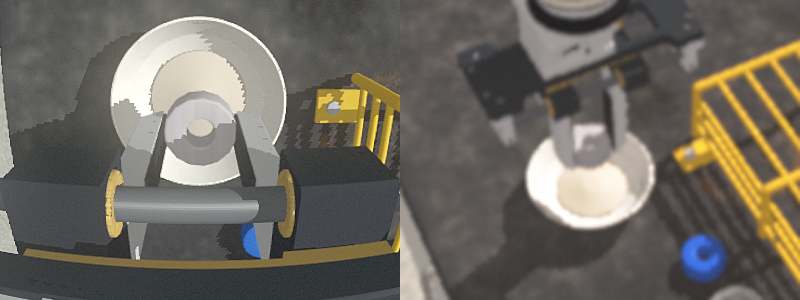

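Request:
step_arm(
  series=[
    [-1, 0, -1.5, 20, 0],
    [-1, 0, -1.5, 34, 0],
    [-1, 0, -1.5, 42, 0],
    [-1, 0, -1.5, 47, 0],
    [-1, 0, -1.5, 49, 0],
    [-1, 0, -1.5, 50, 0],
    [-1, 0, -1.5, 50, 0],
  ],
)

```text
time: 23.98
tool_pos: [0.4437, -0.1223, 0.0083]
ee_rot: [3.141, 0.0, 1.597]
wrist_force: [-0.1, 0.0, -1.2]
width: 0.0346
```

Request:
step_arm(
  series=[
    [-0.15, 0, 0, 0, 0],
    [-0.15, 0, 0, 0, 0],
    [-0.15, 0, 0, 0, 0],
    [-0.15, 0, 0, 0, 0],
    [-0.15, 0, 0, -5, 0],
    [-0.15, 0, 0, -15, 0],
    [-0.15, 0, 0, -30, 0],
    [-0.15, 0, 0, -60, 0],
    [-0.15, 0, 0, -100, 0],
    [-0.15, 0, 0, -130, 0],
    [-0.15, 0, 0, -130, 0],
  ],
)

```text
time: 25.35
tool_pos: [0.4455, -0.123, 0.1419]
ee_rot: [3.134, 0.003, 1.597]
wrist_force: [-0.1, 1.2, -1.2]
width: 0.0398
```

Run:
```python
from h import *
o=robot.get_obs();print(o['time'],o['tool_pos'],o['width'],o['wrist_force'])
im=[]
for n in ('wrist','scene'):
    s=cams.snapshot(n); im.append(s['pixels'][:,:,::-1])
    for l in ('dish','collar','hook_tip','hook_rod','flask'): print(n,l,[(np.round(d['position'],4),round(d['p'],2)) for d in models.pinpoint(s,l)][:5])
cv2.imwrite('pics/c7.png',np.hstack([cv2.resize(im[0],(400,300)),cv2.resize(im[1][180:420,180:500],(400,300),interpolation=cv2.INTER_CUBIC)]))
```

```text
25.35 [ 0.44550112 -0.12303626  0.14185348] 0.03979261854467304 [-0.13547168  1.19264756 -1.18311419]
wrist dish []
wrist collar [(array([ 0.4459, -0.1198,  0.0028]), 0.97), (array([ 0.4955, -0.2263,  0.0037]), 0.85), (array([ 0.8097, -0.1769, -0.0009]), 0.73)]
wrist hook_tip [(array([0.5748, 0.0561, 0.0106]), 0.74)]
wrist hook_rod []
wrist flask [(array([ 0.4554, -0.3545,  0.0018]), 0.77)]
scene dish [(array([ 0.4434, -0.1144, -0.001 ]), 0.82)]
scene collar [(array([ 0.8033, -0.1759, -0.0018]), 0.78), (array([ 0.7494, -0.2242, -0.0026]), 0.75), (array([ 0.4476, -0.1203,  0.0033]), 0.66), (array([ 0.5   , -0.2253,  0.002 ]), 0.61)]
scene hook_tip []
scene hook_rod [(array([ 5.370e-01,  3.382e-01, -5.000e-04]), 0.65)]
scene flask [(array([ 0.4522, -0.3534,  0.001 ]), 0.95), (array([ 0.4462, -0.1195,  0.002 ]), 0.64)]
```

View pics/c7.png

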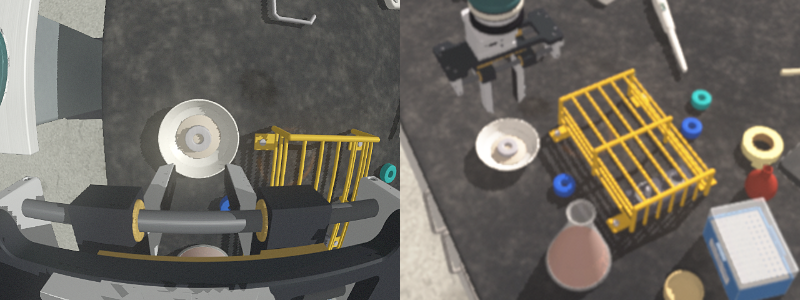

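The collar lies flat in the dish, the fingers are clear, and the dish and flask have not moved. I'm handing the job in.

```bash
python3 -c "
from bench import robot
print(robot.close_job())"
```

```text
the job is handed in; nothing more can be done
None
```

I hooked the steel collar out from under the guard, laid the rod on the bench outside it, and set the collar down in the white dish. I then handed the job in at about 25 s of the 72 s allowed; no verdict is reported.

**One slip:** my first grip on the rod handle held only its top edge because I lifted before the fingers had closed. I set it back down and regripped, and it held level from then on.

**Last checks:**
- **Collar:** it lies flat in the dish about 3 mm above the bench, within about 7 mm of the dish's centre (limit 35 mm).
- **Dish and flask:** both read within about 4 mm of where they started, which is within measurement error.
- **Rod:** it lies flat with its hook at about (0.575, 0.056), more than 150 mm beyond the guard's open end.
- **Gripper:** it is clear, about 140 mm above the bench.

**Gaps and a mismatch:**
- In the last pictures the networks missed the dish and the rod in the wrist view and the hook tip in the scene view. I took each from the other camera.
- The scene view also gave a false "flask" report at the dish.
- The grip width on the collar read 34 mm against its stated 36 mm, but the collar stayed held and was placed normally.

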